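# Switch off the curing stand and hold up the turned spindle

### The job

Switch off the curing stand: push the red button fully down and let it come back up, then the blue one likewise, one at a time, leaving the green one alone and the spindle lying on its rests meanwhile. Then grip the turned spindle by its bare pale middle, lift it about 10 cm above where it lay, and finish while still holding it there, steady and level, carried by the gripper alone; do not let go or put it down. Leave the tin, the gouge and the sanding block where they are.

Things in the scene. Friction and masses are not known exactly. Their poses are not given: they have to be found in the camera images.
- spindle_grip (a point): Turned wooden spindle, 300 mm long overall, about 0.22 kg, lying level along its own y axis; this point is its centre (on the axis of the turning, half-way along, also its centre of mass). Its bare, pale middle is a plain cylinder 32 mm in diameter from -44 to +44 mm along y; beyond it both ends are dark, lacquered beads and coves up to 46 mm in diameter, with pale 20 mm tenons at the tips. As it lies, the point is 105 mm above the table.
- spindle: The same spindle; its origin is the same point and its axes are the same.
- stand: Dark teal curing stand, fixed, its origin at the centre of its underside on the table, z up. Base 90 mm (x) by 280 mm (y) by 14 mm high with an amber warm plate, top at 17 mm. Two aluminium V rests stand at y = -100 and +100 mm, each 12 mm thick along y and 58 mm wide in x, rising to about 101 mm; the spindle lies in them along y with its axis 105 mm above the table, so below its middle there is 70 mm of free room.
- panel: Dark teal control box beside the stand, fixed, 100 mm (x) by 230 mm (y) by 46 mm high with a white top, its origin at the centre of its underside on the table. Three round push buttons in one row along its y axis, 68 mm apart, colours in any order.
- red_top (a point): Centre of the top face of the red button (32 mm across, in a black collar 48 mm across), 64 mm above the table when up; it is pushed straight down.
- blue_top (a point): The same for the blue button.
- green_top (a point): The same for the green button, which is to be left alone.
- red (a joint): Travel of the red button, 0 up to 0.006 m fully down; springs back up by itself; 1.5 N starts it and 5 N holds it fully down. It counts as pushed beyond 0.0045 m and as up again below 0.002 m.
- blue (a joint): The same for the blue button.
- green (a joint): The same for the green button (not to be pushed).
- tin: Bystander: closed bare metal tin, 72 mm across, 85 mm high, standing beyond the work; origin at the centre of its underside.
- gouge: Bystander: turning gouge lying along its x axis, wooden handle 26 mm thick, about 420 mm long in all (from -145 to +275 mm along x); origin on the table under the handle.
- block: Bystander: cork sanding block 60 x 110 x 29 mm; origin at the centre of its underside.
Mind the look-alikes: they are no part of the job. Leave any orange or purple look-alike of the panel alone.

How it is judged:
By the outcome, as a careful person would: the job done as asked, in the order asked, and still so for the second after the job is handed in, while the arm keeps its last pose, push and grip.
It also fails if it takes over 48 s, if anything falls off the work surface, if the arm or the gripper's body presses on something with over 40 N, if the wrist force passes 120 N, or if a joint passes its speed limit or range.

### The arm

A 6-joint arm with a two-finger parallel gripper is mounted at the origin on the work surface. World frame = base frame: x ahead of the robot, y to its left, z up, the work surface at z = 0. Lengths are in mm, angles in rad, forces in N, time in s.
With the tool pointing down it reaches from about 400 to 825 mm from the base axis. Payload 7 kg.
Tool frame: the origin (TCP) lies on the centre line of the jaws, within the pads' length; the fingertips stand 8 mm ahead of it and the grasp point (between the pads) lies 11 mm behind it; z points along the fingers, y is the direction in which the jaws open and shut (so a half turn about z gives the same grasp; the last joint's range is limited). The gripper opens to 88 mm and grips with 3 to 60 N. Pads are 19 mm wide; open, the fingers measure 130 mm over their backs; the gripper's body (78 mm by 193 mm) begins 47 mm behind the grasp point.
Start: joints at [-0.869, 0.359, 0.012, 0, -1.224, -0.288], TCP at [271.384, -618.018, 234.561] pointing down, gripper open.
Joint ranges: [-3.07, 3.07], [-1.43, 2.12], [-1.02, 1.25], [-3.03, 1.67], [-3.05, -0], [-3.03, 3.03]. Speed limits (rad/s): [2.39, 2.39, 3.01, 3.14, 3.14, 3.14].

### API

Orientations are given as a unit quaternion [x, y, z, w].
In Python, from rig import arm gives the robot as it stands. The module is installed in compiled form; this text tells all that it offers.
- The arm moves only by the shell command python3 -m handwheel 'ROWS'. ROWS is JSON, a list of rows, each an object of numbers: "fingers": the gripper's target within -1 to 1 (fully open at 1, half-way at 0, shut at -1); "x", "y", "z": the shift along the world's x, y, z in m; "rx", "ry", "rz": the turn, a rotation vector about the world's x, y, z in degrees. A call has 1 to 8 rows; each row is the pose to reach, as a shift and turn from the pose commanded when the call began; what a row does not reach only later rows make up. A row lasts 1/12 s, in which the tool goes at most 41.7 mm and 7.16 degrees, less where a joint would pass 70% of its speed; a pose out of reach is approached as far as the arm can. A call with a gripper value outside its range is refused whole. The fingers move at their own pace and stop on an object; the grip force is fixed at half the most. Time passes only in rows, so rows that repeat a pose let the fingers close. It gives the time, the measured TCP pose, the force and the opening at its end, in the units of the state.
- arm.get_state(): the state, without advancing time (a new reading comes with each control period).
- arm.read_camera(name): name is "side" or "top"; returns the picture (480x640x3 uint8, red, green, blue); there is no depth.
- arm.calibration(name): a dict with "fov_y" (degrees; the focal length in pixels is half the picture's height over the tangent of half this angle, whatever the lens; pixels are square), "cx", "cy" (the principal point, pixels), "cam_to_world" (4x4, takes a point from camera to world coordinates). Camera axes: x right, y down, z forward; pixel columns grow to the right and rows downward; lengths in mm; the calibration is good to about 2 mm. A picture is of the moment at which its call begins. calibration takes no time and is no camera call.
- arm.job_done(): hands the job in, once; it reports no verdict.
The state is a dict: "clock": time; "joint_pos": joint angles; "qd": joint speeds; "joint_torque": joint torques, N m; "tcp_pos": TCP position; "ee_rot": TCP orientation; "contact_force": force on the tool from outside, world axes, zero at the start; "moment": the same for the moment, N m; "width": finger opening in mm.
Only numpy, scipy, OpenCV 4.12 (cv2) and the standard library are available. Lean on these libraries where they do the work, as an engineer would, in place of code of your own. Each camera call takes 0.05 s, during which the arm holds its last target.

## Working session

There is one attempt and no reset: what is moved stays moved. The work goes in short steps, Python scripts to look and compute and a shell command to move; the robot and the scene stay as the last step left them, time stands still between calls to the robot, and variables do not carry over. Pictures are saved under pics/ and viewed, and the job is handed in when it is done.

```bash
mkdir -p pics; python3 - <<'E'
from rig import arm
import cv2
for n in("side","top"):
    im=arm.read_camera(n); cv2.imwrite(f"pics/{n}0.png",im[:,:,::-1]); print(n,arm.calibration(n))
print(arm.get_state())
E
```

```text
side {'fov_y': 44.64155912127451, 'cx': 318.22943389859114, 'cy': 249.29587718588112, 'cam_to_world': array([[ 9.01191657e-01, -2.61384286e-01,  3.45733789e-01,
        -6.60121162e+01],
       [-4.32889298e-01, -5.82310214e-01,  6.88129109e-01,
        -1.29312694e+03],
       [ 2.14581812e-02, -7.69800669e-01, -6.37923566e-01,
         1.11635005e+03],
       [ 0.00000000e+00,  0.00000000e+00,  0.00000000e+00,
         1.00000000e+00]])}
top {'fov_y': 44.43907687109084, 'cx': 331.9893513021131, 'cy': 237.83566906535052, 'cam_to_world': array([[ 4.13820678e-04, -9.81110946e-01,  1.93445446e-01,
         2.11210878e+02],
       [-9.99857786e-01, -3.66730293e-03, -1.64608125e-02,
        -1.47933968e+02],
       [ 1.68593064e-02, -1.93411124e-01, -9.80972936e-01,
         1.54069491e+03],
       [ 0.00000000e+00,  0.00000000e+00,  0.00000000e+00,
         1.00000000e+00]])}
{'clock': 0.1, 'joint_pos': array([-8.68863932e-01,  3.59299528e-01,  1.11474008e-02, -2.77476630e-04,
       -1.22411623e+00, -2.88103168e-01]), 'qd': array([ 0.00077274, -0.00051684,  0.00291219, -0.00114991, -0.00055183,
       -0.00175551]), 'joint_torque': array([-1.74162797e-03, -5.84163845e+01,  2.93750507e+01,  7.01556623e+00,
        1.01876157e-02, -4.67222139e-05]), 'tcp_pos': array([ 271.22351419, -617.64287189,  233.73081047]), 'ee_rot': array([-2.05395022e-01,  9.78678868e-01,  7.09632644e-04, -2.34851054e-04]), 'contact_force': array([ 0.03842906, -0.68854941,  0.15644207]), 'moment': array([-0.03919691,  0.02240946,  0.00165913]), 'width': 87.65766196563251}
```

View pics/side0.png

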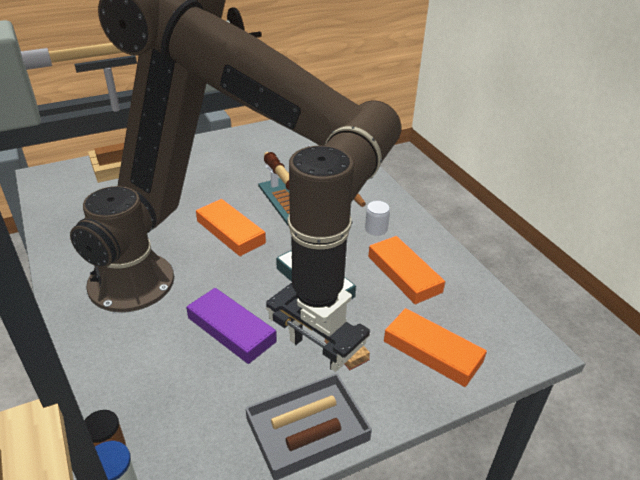

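View pics/top0.png

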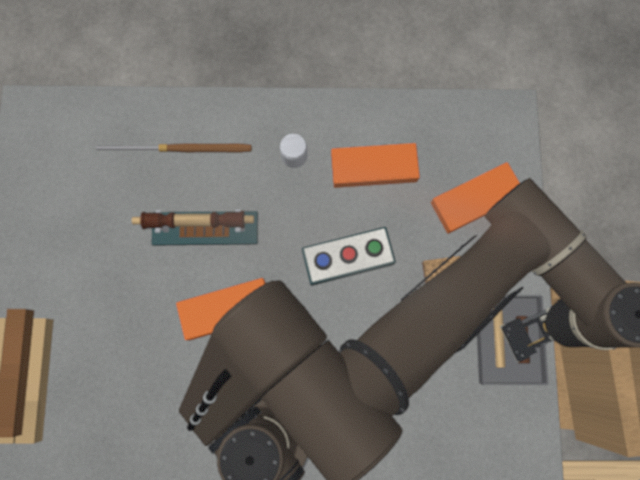

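The top picture shows the teal panel with a white top at about (348,255). Its buttons are blue (323,261), red (348,254) and green (375,247). The spindle on its teal stand is at about (193,220), with its pale middle spanning columns 175–212. The orange and purple boxes are look-alikes without buttons, and the loose rods in the tray at the right aren't the spindle. The side view is partly hidden by the arm. Next I'll confirm with enlarged crops and measure.

```bash
cat > h.py <<'E'
import numpy as np,cv2
from rig import arm
def ray(n,u,v):
    c=arm.calibration(n);f=240/np.tan(np.radians(c['fov_y']/2));T=c['cam_to_world']
    d=T[:3,:3]@np.array([(u-c['cx'])/f,(v-c['cy'])/f,1]);return T[:3,3],d
def onz(n,u,v,z):
    o,d=ray(n,u,v);return o+d*(z-o[2])/d[2]
def proj(n,p):
    c=arm.calibration(n);f=240/np.tan(np.radians(c['fov_y']/2));T=c['cam_to_world']
    q=T[:3,:3].T@(np.array(p)-T[:3,3]);return q[0]/q[2]*f+c['cx'],q[1]/q[2]*f+c['cy']
E
python3 - <<'E'
from h import *
im=cv2.imread('pics/top0.png');hsv=cv2.cvtColor(im,cv2.COLOR_BGR2HSV)
roi=np.zeros(im.shape[:2],np.uint8);roi[235:275,308:390]=255
P={}
for n,rs in dict(red=[(0,10),(170,180)],blue=[(105,130)],green=[(50,80)]).items():
    m=sum(cv2.inRange(hsv,(a,110,50),(b,255,255)) for a,b in rs)&roi
    k,l,s,c=cv2.connectedComponentsWithStats(m);i=1+np.argmax(s[1:,4])
    print(n,s[i],c[i]);P[n]=onz('top',*c[i],64);print(P[n].round(1))
d=P['blue']-P['green'];print(np.hypot(*d[:2]),np.degrees(np.arctan2(-d[0],d[1])))
# spindle pale middle
h=hsv[195:250,125:265];crop=im[195:250,125:265]
m=cv2.inRange(hsv,(10,40,120),(30,200,255));r2=np.zeros_like(m);r2[205:235,125:265]=255;m&=r2
k,l,s,c=cv2.connectedComponentsWithStats(m)
for i in range(1,k):
    if s[i,4]>15: print('pale',s[i],c[i],onz('top',*c[i],108).round(1))
a=cv2.resize(crop,None,fx=5,fy=5,interpolation=cv2.INTER_CUBIC)
b=cv2.resize(im[225:290,295:400],None,fx=5,fy=5,interpolation=cv2.INTER_CUBIC)
out=np.zeros((a.shape[0]+b.shape[0],700,3),np.uint8);out[:a.shape[0],:a.shape[1]]=a;out[a.shape[0]:,:b.shape[1]]=b
cv2.imwrite('pics/crop0.png',out)
E
```

```text
red [343 248  12  12 114] [348.40350877 253.0877193 ]
[ 462.9 -214.6   64. ]
blue [317 255  12  11 103] [322.36893204 259.94174757]
[ 445.  -148.3   64. ]
green [374 242   2   1   2] [374.5 242. ]
[ 491.9 -281.6   64. ]
141.37288782076791 19.380638805315936
pale [174 214  37  12 417] [192.2470024  219.21822542] [539.7 176.2 108. ]
pale [244 215  10   8  67] [248.44776119 218.67164179] [541.7  36.6 108. ]
pale [131 216  10   9  72] [135.75       220.06944444] [536.9 316.  108. ]
```

View pics/crop0.png

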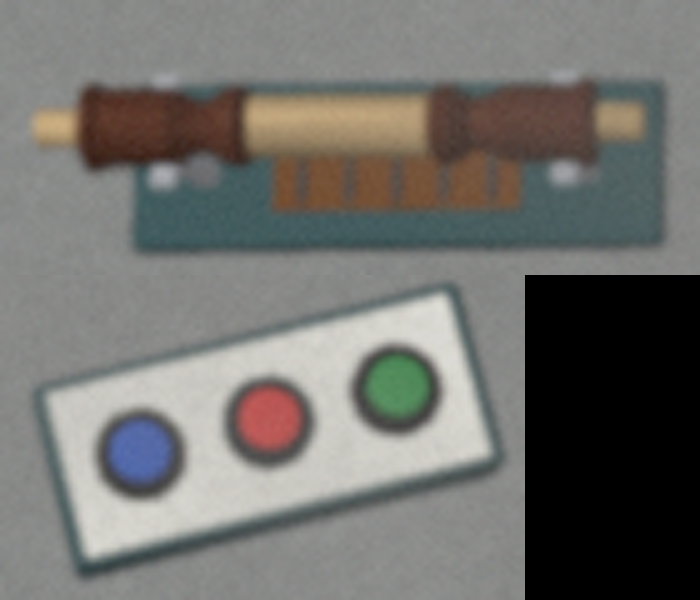

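The crop confirms it: this is the only panel with a white top and buttons, ordered blue, red, green from left to right, and the spindle lies in its rests on the stand.

| Point | x (mm) | y (mm) |
|---|---|---|
| Red | 463 | −215 |
| Blue | 445 | −148 |
| Spindle centre | 539.5 | 176 |

The spindle axis is about 1° off y. Now I'll close the jaws, move above red and turn +67°.

```bash
python3 -m handwheel '[{"x":0.012,"y":0.0255,"rz":4.2,"fingers":-1},{"x":0.024,"y":0.051,"rz":8.4,"fingers":-1},{"x":0.036,"y":0.0765,"rz":12.6,"fingers":-1},{"x":0.048,"y":0.102,"rz":16.8,"fingers":-1},{"x":0.06,"y":0.1275,"rz":21,"fingers":-1},{"x":0.072,"y":0.153,"rz":25.2,"fingers":-1},{"x":0.084,"y":0.1785,"rz":29.4,"fingers":-1},{"x":0.096,"y":0.204,"rz":33.6,"fingers":-1}]'
python3 -m handwheel '[{"x":0.012,"y":0.0255,"rz":4.2,"fingers":-1},{"x":0.024,"y":0.051,"rz":8.4,"fingers":-1},{"x":0.036,"y":0.0765,"rz":12.6,"fingers":-1},{"x":0.048,"y":0.102,"rz":16.8,"fingers":-1},{"x":0.06,"y":0.1275,"rz":21,"fingers":-1},{"x":0.072,"y":0.153,"rz":25.2,"fingers":-1},{"x":0.084,"y":0.1785,"rz":29.4,"fingers":-1},{"x":0.096,"y":0.1995,"rz":33.7,"fingers":-1}]'
python3 - <<'E'
from h import *
s=arm.get_state();print(s)
for n in("side",):
    im=arm.read_camera(n); cv2.imwrite(f"pics/{n}1.png",im[:,:,::-1])
im=im[:,:,::-1]; cv2.imwrite('pics/side1c.png',cv2.resize(im[200:400,210:440],None,fx=3,fy=3,interpolation=cv2.INTER_CUBIC))
E
```

```text
{'clock': 0.1, 'joint_pos': array([-8.68863932e-01,  3.59299528e-01,  1.11474008e-02, -2.77476630e-04,
       -1.22411623e+00, -2.88103168e-01]), 'qd': array([ 0.00077274, -0.00051684,  0.00291219, -0.00114991, -0.00055183,
       -0.00175551]), 'joint_torque': array([-1.74162797e-03, -5.84163845e+01,  2.93750507e+01,  7.01556623e+00,
        1.01876157e-02, -4.67222139e-05]), 'tcp_pos': array([ 271.22351419, -617.64287189,  233.73081047]), 'ee_rot': array([-2.05395022e-01,  9.78678868e-01,  7.09632644e-04, -2.34851054e-04]), 'contact_force': array([ 0.03842906, -0.68854941,  0.15644207]), 'moment': array([-0.03919691,  0.02240946,  0.00165913]), 'width': 87.65766196563251}invalid input
invalid input
```

View pics/side1c.png

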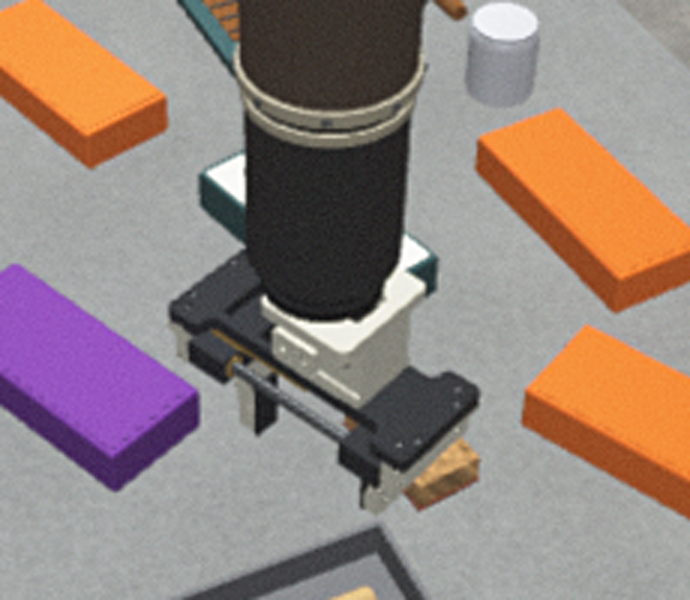

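View pics/side1.png

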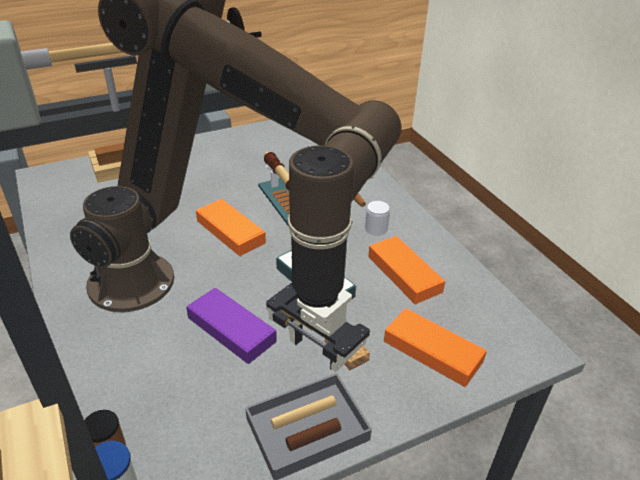

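The call was refused as "invalid input" and the arm did not move. Every row probably needs all the keys, so I'll try one small row with the full set.

```bash
python3 -m handwheel '[{"fingers":-1,"x":0.012,"y":0.0255,"z":0,"rx":0,"ry":0,"rz":4.2}]'
```

```text
clock: 0.23
tcp_pos: [281.9, -594.6, 233.2]
ee_rot: [-0.239, 0.971, 0.001, -0.001]
contact_force: [0.8, -0.5, 0.3]
width: 84.8
```

```bash
python3 -m handwheel '[{"fingers":-1,"x":0.012,"y":0.025,"z":0,"rx":0,"ry":0,"rz":4.2},{"fingers":-1,"x":0.024,"y":0.05,"z":0,"rx":0,"ry":0,"rz":8.4},{"fingers":-1,"x":0.036,"y":0.075,"z":0,"rx":0,"ry":0,"rz":12.6},{"fingers":-1,"x":0.048,"y":0.1,"z":0,"rx":0,"ry":0,"rz":16.8},{"fingers":-1,"x":0.06,"y":0.125,"z":0,"rx":0,"ry":0,"rz":21},{"fingers":-1,"x":0.072,"y":0.15,"z":0,"rx":0,"ry":0,"rz":25.2},{"fingers":-1,"x":0.084,"y":0.175,"z":0,"rx":0,"ry":0,"rz":29.4},{"fingers":-1,"x":0.096,"y":0.2,"z":0,"rx":0,"ry":0,"rz":33.6}]'
python3 -m handwheel '[{"fingers":-1,"x":0.012,"y":0.025,"z":0,"rx":0,"ry":0,"rz":4.2},{"fingers":-1,"x":0.024,"y":0.05,"z":0,"rx":0,"ry":0,"rz":8.4},{"fingers":-1,"x":0.036,"y":0.075,"z":0,"rx":0,"ry":0,"rz":12.6},{"fingers":-1,"x":0.048,"y":0.1,"z":0,"rx":0,"ry":0,"rz":16.8},{"fingers":-1,"x":0.06,"y":0.125,"z":0,"rx":0,"ry":0,"rz":21},{"fingers":-1,"x":0.072,"y":0.15,"z":0,"rx":0,"ry":0,"rz":25.2},{"fingers":-1,"x":0.084,"y":0.178,"z":0,"rx":0,"ry":0,"rz":29.5},{"fingers":-1,"x":0.084,"y":0.178,"z":0,"rx":0,"ry":0,"rz":29.5}]'
python3 - <<'E'
from h import *
s=arm.get_state();print(s['clock'],s['tcp_pos'],s['ee_rot'],s['contact_force'],s['joint_pos'],s['width'])
for n in("side","top"):
    im=arm.read_camera(n)[:,:,::-1]; cv2.imwrite(f"pics/{n}2.png",im)
    u,v=map(int,proj(n,s['tcp_pos'])) ; print(n,u,v)
    cv2.imwrite(f'pics/{n}2c.png',cv2.resize(im[v-70:v+80,u-100:u+100],None,fx=4,fy=4,interpolation=cv2.INTER_CUBIC))
E
```

```text
clock: 0.9
tcp_pos: [379.6, -391.2, 234.4]
ee_rot: [-0.513, 0.858, 0.0, -0.0]
contact_force: [1.1, 0.1, 0.1]
width: 33.1
clock: 1.57
tcp_pos: [464.9, -211.3, 234.6]
ee_rot: [0.716, -0.698, 0.0, -0.0]
contact_force: [0.5, -1.0, 0.3]
width: 0.4
1.5667 [ 464.93124178 -211.25364943  234.56027135] [ 7.15853880e-01 -6.98249968e-01  8.48105938e-05 -4.43352617e-04] [ 0.48015487 -0.99505933  0.31462038] [-4.18909548e-02  8.62863790e-02 -3.44175186e-01 -6.01970809e-04
 -1.13961654e+00  6.70386846e-02] 0.4250131641411275
side 314 214
top 350 239
```

View pics/side2c.png

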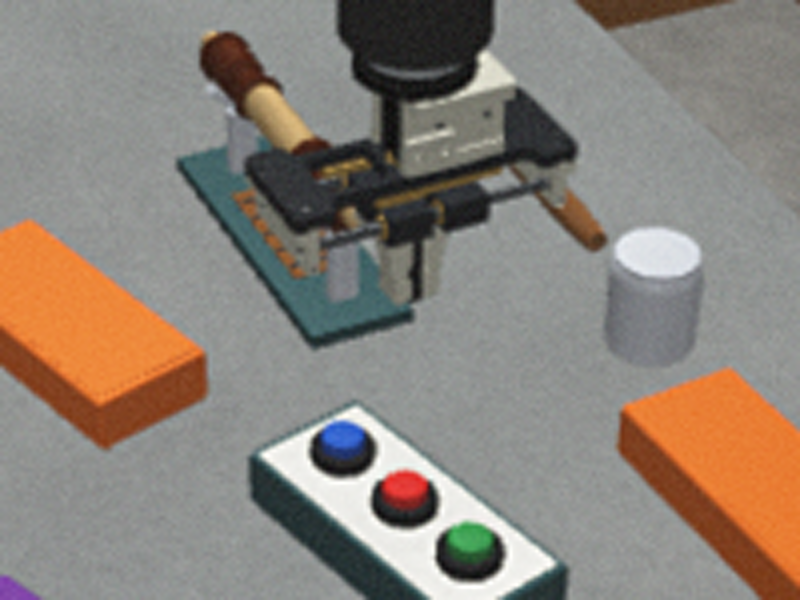

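View pics/top2c.png

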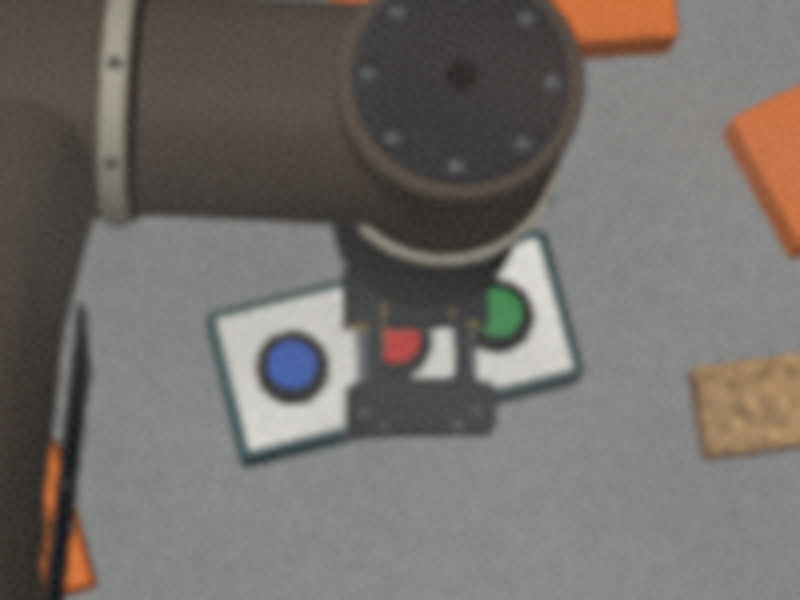

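The side view is clear now: buttons unobstructed with blue, red, green at about (300,254), (315,267) and (331,280), black collars set below the caps, and closed fingers above. I'll cross-check the positions from this view.

```bash
python3 - <<'E'
from h import *
im=cv2.imread('pics/side2.png');hsv=cv2.cvtColor(im,cv2.COLOR_BGR2HSV)
roi=np.zeros(im.shape[:2],np.uint8);roi[235:300,280:350]=255
for n,rs in dict(red=[(0,8),(172,180)],blue=[(105,125)],green=[(50,85)]).items():
    m=sum(cv2.inRange(hsv,(a,150,130 if n!='green' else 90),(b,255,255)) for a,b in rs)&roi
    k,l,s,c=cv2.connectedComponentsWithStats(m);i=1+np.argmax(s[1:,4])
    print(n,s[i],c[i],onz('side',*c[i],62).round(1))
for n,p in dict(red=(462.9,-214.6,64),blue=(445,-148.3,64),sp=(539.5,176.2,105),spL=(538.7,220.2,105),spR=(540.3,132.2,105),tip=(464.9,-211.3,226.6)).items(): print(n,proj('side',p))
cv2.imwrite('pics/side2d.png',cv2.resize(im[235:300,270:360],None,fx=8,fy=8,interpolation=cv2.INTER_CUBIC))
im=im.copy()
for p in [(539.5,176.2,105),(538.7,220.2,105),(540.3,132.2,105)]: 
    u,v=proj('side',p);cv2.circle(im,(round(u*8),round(v*8)),8,(0,255,0),1,shift=3)
cv2.imwrite('pics/side2e.png',cv2.resize(im[140:230,240:340],None,fx=6,fy=6,interpolation=cv2.INTER_CUBIC))
E
```

```text
red [310 262  11   8  68] [314.85294118 265.33823529] [ 467.2 -214.    62. ]
blue [294 250  11   7  56] [299.17857143 252.66071429] [ 450.2 -147.2   62. ]
green [326 275  11   7  40] [331.25  278.025] [ 485.1 -278.4   62. ]
red (np.float64(313.5373237962955), np.float64(265.34010834423384))
blue (np.float64(297.6289431087854), np.float64(252.82839568602202))
sp (np.float64(283.1111723718962), np.float64(175.553910779369))
spL (np.float64(277.5707722563315), np.float64(168.88412287038142))
spR (np.float64(288.8326778092883), np.float64(182.44172158572536))
tip (np.float64(314.7311007366452), np.float64(216.54078905477365))
```

View pics/side2d.png

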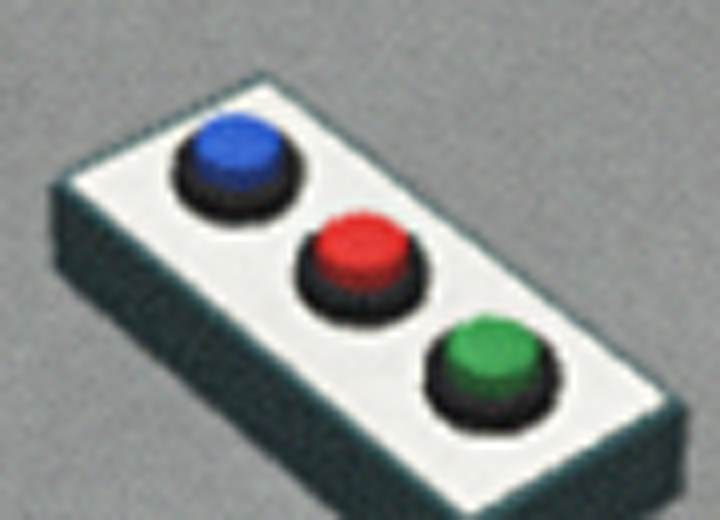

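View pics/side2e.png

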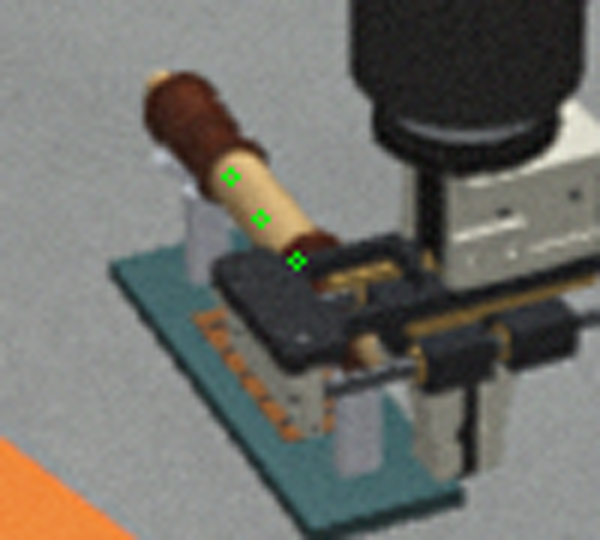

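The side view puts the buttons about 3 mm further in +x, which is within calibration error, so I'll use the mean: red (464.5, −214.3) and blue (446.5, −147.7). The collars sit well below the cap tops. Descending over red.

```bash
python3 -m handwheel '[{"fingers":-1,"x":0,"y":-0.003,"z":-0.025,"rx":0,"ry":0,"rz":0},{"fingers":-1,"x":0,"y":-0.003,"z":-0.055,"rx":0,"ry":0,"rz":0},{"fingers":-1,"x":0,"y":-0.003,"z":-0.085,"rx":0,"ry":0,"rz":0},{"fingers":-1,"x":0,"y":-0.003,"z":-0.115,"rx":0,"ry":0,"rz":0},{"fingers":-1,"x":0,"y":-0.003,"z":-0.14,"rx":0,"ry":0,"rz":0},{"fingers":-1,"x":0,"y":-0.003,"z":-0.152,"rx":0,"ry":0,"rz":0},{"fingers":-1,"x":0,"y":-0.003,"z":-0.156,"rx":0,"ry":0,"rz":0},{"fingers":-1,"x":0,"y":-0.003,"z":-0.156,"rx":0,"ry":0,"rz":0}]'
python3 - <<'E'
from h import *
s=arm.get_state();print(s['tcp_pos'],s['contact_force'],s['moment'])
im=arm.read_camera('side')[:,:,::-1]
cv2.imwrite('pics/side3.png',cv2.resize(im[225:300,270:360],None,fx=8,fy=8,interpolation=cv2.INTER_CUBIC))
E
```

```text
clock: 2.33
tcp_pos: [462.3, -218.2, 77.6]
ee_rot: [0.713, -0.701, -0.001, 0.001]
contact_force: [-0.1, -0.4, 0.6]
width: 0.3
[ 462.31107687 -218.19588273   77.60857904] [-0.06824325 -0.37793364  0.63550123] [ 0.01897194  0.07877485 -0.02066991]
```

View pics/side3.png

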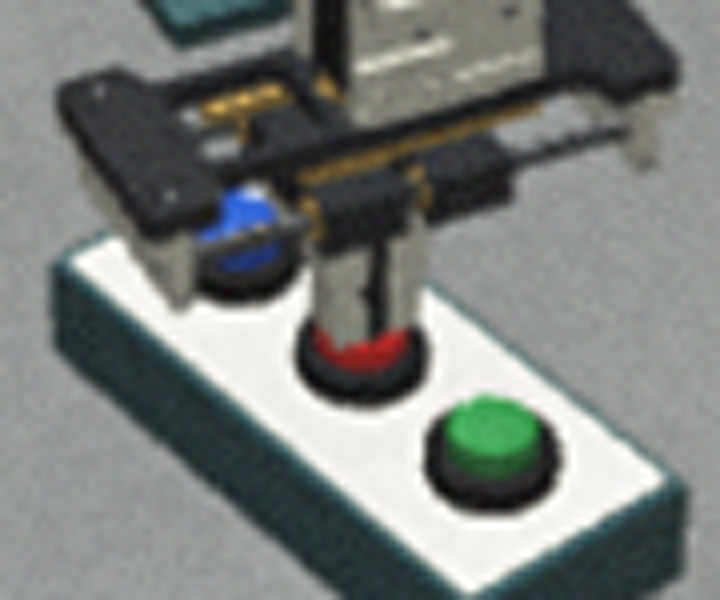

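The closed fingers (about (315,266) in the full image) hang just above red. The measured TCP is 3 mm off in y and 2 mm off in x, so I'll correct that and press in small steps.

```bash
python3 -m handwheel '[{"fingers":-1,"x":0.001,"y":0.003,"z":0,"rx":0,"ry":0,"rz":0},{"fingers":-1,"x":0.001,"y":0.003,"z":-0.004,"rx":0,"ry":0,"rz":0},{"fingers":-1,"x":0.001,"y":0.003,"z":-0.007,"rx":0,"ry":0,"rz":0},{"fingers":-1,"x":0.001,"y":0.003,"z":-0.009,"rx":0,"ry":0,"rz":0},{"fingers":-1,"x":0.001,"y":0.003,"z":-0.009,"rx":0,"ry":0,"rz":0},{"fingers":-1,"x":0.001,"y":0.003,"z":-0.009,"rx":0,"ry":0,"rz":0}]'; python3 -m handwheel '[{"fingers":-1,"x":0,"y":0,"z":-0.001,"rx":0,"ry":0,"rz":0},{"fingers":-1,"x":0,"y":0,"z":-0.002,"rx":0,"ry":0,"rz":0},{"fingers":-1,"x":0,"y":0,"z":-0.002,"rx":0,"ry":0,"rz":0},{"fingers":-1,"x":0,"y":0,"z":-0.002,"rx":0,"ry":0,"rz":0}]'
```

```text
clock: 2.88
tcp_pos: [465.8, -214.6, 70.4]
ee_rot: [0.714, -0.701, 0.001, -0.001]
contact_force: [1.2, -0.3, 5.2]
width: 0.2
clock: 3.22
tcp_pos: [465.9, -214.7, 69.9]
ee_rot: [0.714, -0.7, 0.002, -0.001]
contact_force: [-3.0, 3.3, 21.2]
width: 0.4
```

```bash
python3 - <<'E'
from h import *
s=arm.get_state();print(s['tcp_pos'],s['contact_force'],s['moment'],s['joint_pos'])
im=arm.read_camera('side')[:,:,::-1]
cv2.imwrite('pics/side4.png',cv2.resize(im[225:300,270:360],None,fx=8,fy=8,interpolation=cv2.INTER_CUBIC))
s=arm.get_state();print(s['tcp_pos'],s['contact_force'],s['moment'])
E
```

```text
[ 465.91799827 -214.68432346   69.93454204] [-2.96974834  3.25056448 21.23711092] [ 1.40365808  1.35104818 -0.02341153] [-0.04796146  0.26645188 -0.55479414  0.00119446 -0.74618729  0.06599691]
[ 465.94354627 -214.69181371   69.96759034] [-2.35577006  3.19906846 21.80692264] [ 1.39352355  1.41000358 -0.00597232]
```

View pics/side4.png

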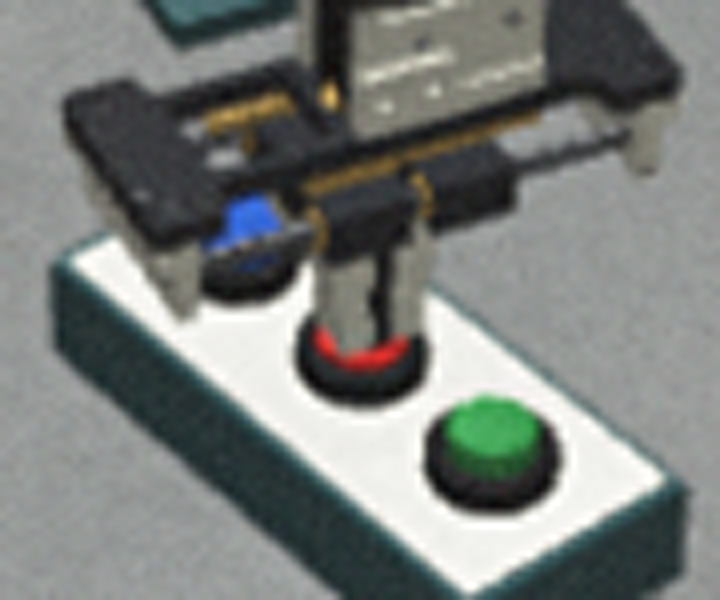

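```bash
python3 - <<'E'
from h import *
a=cv2.imread('pics/side3.png');b=cv2.imread('pics/side4.png')
ga,gb=[cv2.cvtColor(i,cv2.COLOR_BGR2GRAY) for i in(a,b)]
# gripper shift by template match in zoomed crops
for (x0,y0,x1,y1) in [(60,70,300,240),(300,150,520,330),(430,20,690,160)]:
    r=cv2.matchTemplate(gb,ga[y0:y1,x0:x1],cv2.TM_CCOEFF_NORMED);_,v,_,p=cv2.minMaxLoc(r);print(v,(p[0]-x0)/8,(p[1]-y0)/8)
p0=np.array((462.3,-218.2,120));
for dz in(-7.7,-9.7,-11):
  q=p0+[3.6,3.5,dz];print(dz,np.subtract(proj('side',q),proj('side',p0)))
for x in(345,362,380):
    print(x,[tuple(int(t) for t in b[y,x]) for y in range(330,410,6)])
    print(x,[tuple(int(t) for t in a[y,x]) for y in range(330,410,6)])
E
```

```text
0.937621533870697 0.625 1.25
0.9698600172996521 0.625 0.75
0.9886143207550049 0.375 1.0
-7.7 [0.60535726 1.0941931 ]
-9.7 [0.5920973  1.66646911]
-11 [0.58348989 2.0379493 ]
345 [(116, 126, 123), (117, 128, 121), (117, 128, 121), (110, 121, 126), (87, 98, 149), (51, 58, 155), (37, 38, 119), (49, 46, 66), (44, 44, 45), (32, 31, 27), (22, 20, 20), (31, 32, 32), (67, 72, 71), (160, 168, 167)]
345 [(121, 132, 127), (124, 134, 127), (106, 113, 129), (70, 75, 130), (41, 44, 136), (30, 33, 134), (36, 39, 105), (46, 46, 61), (51, 48, 46), (39, 41, 34), (22, 25, 22), (26, 26, 26), (73, 78, 77), (167, 174, 172)]
362 [(126, 136, 136), (126, 136, 130), (121, 130, 130), (107, 114, 151), (76, 81, 203), (46, 47, 201), (32, 33, 144), (37, 38, 77), (46, 44, 44), (39, 39, 30), (23, 25, 22), (21, 21, 19), (48, 49, 47), (125, 130, 128)]
362 [(112, 125, 117), (107, 117, 121), (81, 87, 152), (46, 49, 184), (35, 35, 155), (31, 34, 137), (34, 37, 113), (40, 38, 76), (45, 42, 51), (34, 33, 29), (22, 22, 18), (28, 27, 24), (47, 49, 50), (124, 130, 130)]
380 [(32, 33, 27), (30, 31, 27), (29, 31, 67), (35, 37, 144), (44, 48, 222), (39, 43, 206), (35, 37, 127), (40, 41, 64), (43, 44, 42), (41, 41, 33), (31, 29, 26), (29, 28, 27), (60, 61, 60), (142, 147, 148)]
380 [(39, 38, 52), (40, 39, 105), (38, 39, 157), (37, 40, 170), (27, 31, 143), (31, 33, 129), (41, 42, 106), (45, 47, 68), (43, 46, 45), (36, 38, 35), (24, 23, 25), (23, 22, 21), (59, 60, 62), (141, 148, 148)]
```

```bash
python3 - <<'E'
from h import *
a=cv2.imread('pics/side2d.png');b=cv2.imread('pics/side4.png')
for x in(345,362,380):
    print(x,'up  ',[int(a[y-80,x,2]) for y in range(318,400,4)])
    print(x,'down',[int(b[y,x,2]) for y in range(318,400,4)])
for z in(64,62,58):print(z,[round((proj('side',(464.5+dx,-214.3+dy,z))[1]-225)*8) for dx,dy in((0,0),(-7,-14.4))])
E
```

```text
345 up   [229, 232, 233, 233, 233, 233, 211, 180, 151, 136, 126, 126, 101, 69, 46, 43, 33, 25, 17, 15, 37]
345 down [128, 126, 124, 123, 122, 121, 121, 121, 134, 149, 155, 149, 119, 84, 54, 45, 31, 25, 20, 22, 42]
362 up   [229, 227, 228, 231, 232, 230, 220, 206, 173, 141, 122, 125, 110, 89, 62, 42, 26, 22, 17, 18, 27]
362 down [126, 133, 137, 136, 133, 128, 130, 139, 169, 203, 209, 187, 144, 101, 60, 44, 31, 31, 22, 15, 25]
380 up   [226, 227, 230, 232, 232, 227, 206, 180, 151, 134, 123, 124, 105, 80, 57, 47, 36, 32, 27, 24, 34]
380 down [26, 29, 29, 27, 28, 33, 67, 112, 177, 222, 224, 181, 127, 85, 51, 42, 33, 33, 26, 21, 34]
64 [321, 352]
62 [325, 356]
58 [334, 365]
```

Red is fully down: its front rim moved about 14 zoomed px, where 13 is expected for 6 mm, and the force rose past 5 N to a hard stop at 21 N. The tips reach about 4 mm lower than nominal. Now lift, check that red has come up, and go over to blue.

```bash
python3 -m handwheel '[{"fingers":-1,"x":0,"y":0,"z":0.005,"rx":0,"ry":0,"rz":0},{"fingers":-1,"x":0,"y":0,"z":0.012,"rx":0,"ry":0,"rz":0},{"fingers":-1,"x":0,"y":0,"z":0.025,"rx":0,"ry":0,"rz":0},{"fingers":-1,"x":0,"y":0,"z":0.04,"rx":0,"ry":0,"rz":0},{"fingers":-1,"x":0,"y":0,"z":0.04,"rx":0,"ry":0,"rz":0}]'; python3 -m handwheel '[{"fingers":-1,"x":-0.005,"y":0.017,"z":0,"rx":0,"ry":0,"rz":0},{"fingers":-1,"x":-0.01,"y":0.037,"z":0,"rx":0,"ry":0,"rz":0},{"fingers":-1,"x":-0.015,"y":0.057,"z":0,"rx":0,"ry":0,"rz":0},{"fingers":-1,"x":-0.018,"y":0.0665,"z":0,"rx":0,"ry":0,"rz":0},{"fingers":-1,"x":-0.018,"y":0.0665,"z":0,"rx":0,"ry":0,"rz":0},{"fingers":-1,"x":-0.018,"y":0.0665,"z":-0.012,"rx":0,"ry":0,"rz":0},{"fingers":-1,"x":-0.018,"y":0.0665,"z":-0.024,"rx":0,"ry":0,"rz":0},{"fingers":-1,"x":-0.018,"y":0.0665,"z":-0.024,"rx":0,"ry":0,"rz":0}]'
python3 - <<'E'
from h import *
s=arm.get_state();print(s['tcp_pos'],s['contact_force'],s['moment'])
im=arm.read_camera('side')[:,:,::-1]
cv2.imwrite('pics/side5.png',cv2.resize(im[225:300,270:360],None,fx=8,fy=8,interpolation=cv2.INTER_CUBIC))
E
```

```text
clock: 3.68
tcp_pos: [465.2, -214.7, 109.9]
ee_rot: [0.713, -0.701, 0.001, -0.001]
contact_force: [-0.4, 0.5, 0.2]
width: 0.5
clock: 4.35
tcp_pos: [445.0, -148.2, 81.7]
ee_rot: [0.713, -0.701, -0.001, 0.001]
contact_force: [-0.4, 1.0, 0.7]
width: 0.6
[ 445.00717694 -148.24408488   81.70505595] [-0.40971883  1.04247093  0.67171554] [-0.0220893   0.21526351  0.0133642 ]
```

View pics/side5.png

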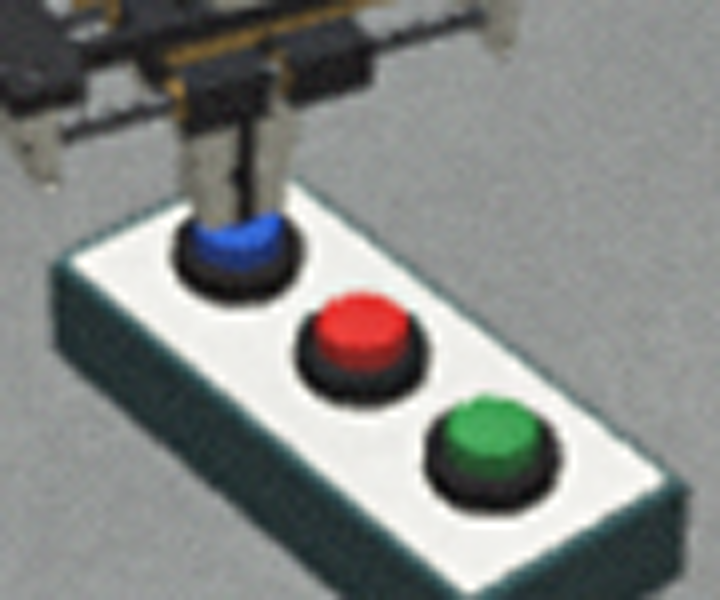

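Red is up again (crop (362,325)), green is untouched, and the fingers are centred above blue. Pressing blue to the same depth.

```bash
python3 -m handwheel '[{"fingers":-1,"x":0.001,"y":0,"z":-0.005,"rx":0,"ry":0,"rz":0},{"fingers":-1,"x":0.001,"y":0,"z":-0.01,"rx":0,"ry":0,"rz":0},{"fingers":-1,"x":0.001,"y":0,"z":-0.013,"rx":0,"ry":0,"rz":0},{"fingers":-1,"x":0.001,"y":0,"z":-0.015,"rx":0,"ry":0,"rz":0},{"fingers":-1,"x":0.001,"y":0,"z":-0.016,"rx":0,"ry":0,"rz":0},{"fingers":-1,"x":0.001,"y":0,"z":-0.016,"rx":0,"ry":0,"rz":0},{"fingers":-1,"x":0.001,"y":0,"z":-0.016,"rx":0,"ry":0,"rz":0}]'
python3 - <<'E'
from h import *
im=arm.read_camera('side')[:,:,::-1]
b=cv2.resize(im[225:300,270:360],None,fx=8,fy=8,interpolation=cv2.INTER_CUBIC);cv2.imwrite('pics/side6.png',b)
a=cv2.imread('pics/side2d.png')
for x in(228,238,250):
    print(x,'up  ',[int(a[y-80,x,0]) for y in range(220,290,4)])
    print(x,'down',[int(b[y,x,0]) for y in range(220,290,4)])
E
```

```text
clock: 4.98
tcp_pos: [448.4, -148.4, 69.8]
ee_rot: [0.714, -0.7, 0.001, -0.0]
contact_force: [-6.8, 1.9, 26.9]
width: 0.6
228 up   [206, 211, 215, 214, 208, 209, 192, 154, 118, 111, 107, 95, 79, 63, 49, 43, 37, 27]
228 down [120, 119, 117, 115, 113, 108, 113, 129, 150, 173, 171, 137, 92, 66, 47, 38, 33, 26]
238 up   [207, 207, 207, 210, 210, 211, 195, 163, 129, 116, 108, 106, 93, 66, 42, 39, 38, 28]
238 down [123, 121, 116, 115, 115, 113, 123, 144, 168, 188, 183, 152, 104, 67, 41, 39, 40, 28]
250 up   [206, 209, 211, 212, 208, 205, 186, 151, 119, 114, 110, 100, 83, 60, 41, 36, 34, 25]
250 down [40, 38, 35, 32, 41, 55, 86, 124, 158, 175, 164, 132, 89, 62, 41, 31, 26, 20]
```

View pics/side6.png

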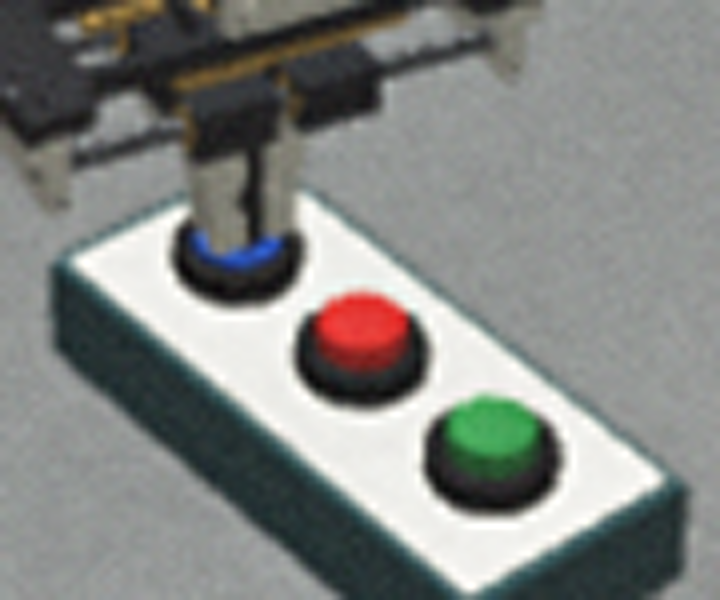

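Blue is fully down as well: the rim moved about 13 px and the force reached 27 N at the stop. Lift off.

```bash
python3 -m handwheel '[{"fingers":-1,"x":0,"y":0,"z":0.005,"rx":0,"ry":0,"rz":0},{"fingers":-1,"x":0,"y":0,"z":0.015,"rx":0,"ry":0,"rz":0},{"fingers":-1,"x":0,"y":0,"z":0.04,"rx":0,"ry":0,"rz":0},{"fingers":-1,"x":0,"y":0,"z":0.07,"rx":0,"ry":0,"rz":0},{"fingers":-1,"x":0,"y":0,"z":0.1,"rx":0,"ry":0,"rz":0},{"fingers":-1,"x":0,"y":0,"z":0.13,"rx":0,"ry":0,"rz":0},{"fingers":-1,"x":0,"y":0,"z":0.155,"rx":0,"ry":0,"rz":0},{"fingers":-1,"x":0,"y":0,"z":0.165,"rx":0,"ry":0,"rz":0}]'
python3 -m handwheel '[{"fingers":1,"x":0.006,"y":0.02,"z":0,"rx":0,"ry":0,"rz":0},{"fingers":1,"x":0.012,"y":0.04,"z":0,"rx":0,"ry":0,"rz":0},{"fingers":1,"x":0.018,"y":0.06,"z":0,"rx":0,"ry":0,"rz":0},{"fingers":1,"x":0.024,"y":0.08,"z":0,"rx":0,"ry":0,"rz":0},{"fingers":1,"x":0.03,"y":0.1,"z":0,"rx":0,"ry":0,"rz":0},{"fingers":1,"x":0.036,"y":0.12,"z":0,"rx":0,"ry":0,"rz":0},{"fingers":1,"x":0.042,"y":0.14,"z":0,"rx":0,"ry":0,"rz":0},{"fingers":1,"x":0.047,"y":0.162,"z":0,"rx":0,"ry":0,"rz":0}]'
python3 -m handwheel '[{"fingers":1,"x":0.006,"y":0.02,"z":0,"rx":0,"ry":0,"rz":0},{"fingers":1,"x":0.012,"y":0.04,"z":0,"rx":0,"ry":0,"rz":0},{"fingers":1,"x":0.018,"y":0.06,"z":0,"rx":0,"ry":0,"rz":0},{"fingers":1,"x":0.024,"y":0.08,"z":0,"rx":0,"ry":0,"rz":0},{"fingers":1,"x":0.03,"y":0.1,"z":0,"rx":0,"ry":0,"rz":0},{"fingers":1,"x":0.036,"y":0.12,"z":0,"rx":0,"ry":0,"rz":0},{"fingers":1,"x":0.042,"y":0.14,"z":0,"rx":0,"ry":0,"rz":0},{"fingers":1,"x":0.047,"y":0.162,"z":0,"rx":0,"ry":0,"rz":0}]'
python3 - <<'E'
from h import *
s=arm.get_state();print(s['tcp_pos'],s['ee_rot'],s['contact_force'],s['moment'])
o=[]
for n in ('side','top'):
    im=arm.read_camera(n)[:,:,::-1];cv2.imwrite(f'pics/{n}7.png',im)
    o.append(im[110:300,200:400] if n=='side' else im[150:340,100:300])
cv2.imwrite('pics/both7.png',cv2.resize(np.hstack(o),None,fx=2,fy=2,interpolation=cv2.INTER_CUBIC))
E
```

```text
clock: 5.7
tcp_pos: [448.7, -148.3, 236.4]
ee_rot: [0.713, -0.701, 0.002, -0.002]
contact_force: [0.9, -0.0, 0.3]
width: 0.4
clock: 6.37
tcp_pos: [494.3, 14.8, 231.9]
ee_rot: [0.713, -0.701, -0.0, 0.0]
contact_force: [0.8, 0.1, -0.9]
width: 48.4
clock: 7.03
tcp_pos: [541.5, 176.9, 232.0]
ee_rot: [0.713, -0.701, -0.0, 0.0]
contact_force: [0.8, -0.2, -0.1]
width: 87.3
[541.48113133 176.91512483 231.95262238] [ 7.13155277e-01 -7.01005939e-01 -1.61550419e-04  4.45540804e-04] [ 0.8179882  -0.18919966 -0.05016279] [-0.02498558  0.03131568  0.0480445 ]
```

View pics/both7.png

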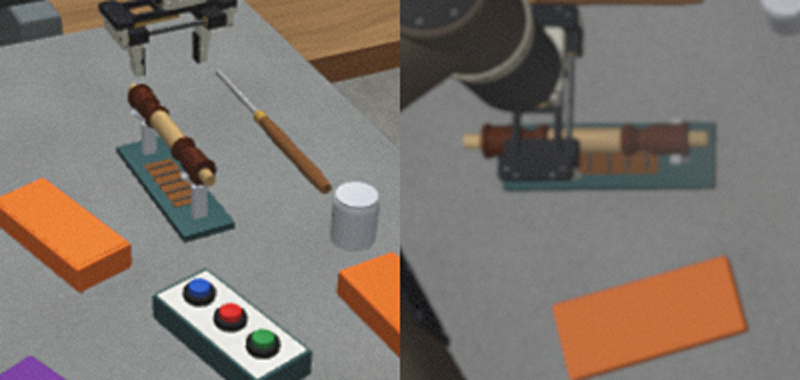

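Blue is up again and all three buttons look alike. The spindle is fully visible in the side view, so I'll triangulate the middle of its pale band from both cameras.

```bash
python3 - <<'E'
from h import *
im=cv2.imread('pics/side7.png');hsv=cv2.cvtColor(im,cv2.COLOR_BGR2HSV)
m=cv2.inRange(hsv,(10,40,120),(30,200,255));r=np.zeros_like(m);r[145:205,255:312]=255;m&=r
k,l,s,c=cv2.connectedComponentsWithStats(m)
for i in range(1,k):
    if s[i,4]>10: print(s[i],c[i])
i=1+np.argmax(s[1:,4]);us=c[i]
A=[];B=[]
for n,uv in(('side',us),('top',(192.25,219.2))):
    o,d=ray(n,*uv);d/=np.linalg.norm(d);P=np.eye(3)-np.outer(d,d);A.append(P);B.append(P@o)
x=np.linalg.lstsq(np.vstack(A),np.hstack(B),rcond=None)[0];print('tri',x.round(1),'side@108',onz('side',*us,108).round(1),'top@108',onz('top',192.25,219.2,108).round(1))
E
```

```text
[276 165  17  17 148] [283.40540541 172.87837838]
[273 190  13   4  20] [278.55 191.45]
[275 192  14   6  38] [281.5 194.5]
[300 194   7   6  27] [302.62962963 196.51851852]
[278 196  13   6  36] [284.05555556 198.5       ]
[281 200  14   5  37] [287.67567568 202.35135135]
tri [538.8 174.1 116.2] side@108 [544.8 186.  108. ] top@108 [539.8 176.2 108. ]
```

The side mask only catches the lit flank, so it is biased. The top estimate from the symmetric tenons is (539.5–541, 176), and it agrees with the TCP at (541.5, 176.9). Descending with open jaws straddling the spindle, then checking before closing.

```bash
python3 -m handwheel '[{"fingers":1,"x":-0.001,"y":0,"z":-0.02,"rx":0,"ry":0,"rz":0},{"fingers":1,"x":-0.001,"y":0,"z":-0.045,"rx":0,"ry":0,"rz":0},{"fingers":1,"x":-0.001,"y":0,"z":-0.07,"rx":0,"ry":0,"rz":0},{"fingers":1,"x":-0.001,"y":0,"z":-0.09,"rx":0,"ry":0,"rz":0},{"fingers":1,"x":-0.001,"y":0,"z":-0.11,"rx":0,"ry":0,"rz":0},{"fingers":1,"x":-0.001,"y":0,"z":-0.125,"rx":0,"ry":0,"rz":0},{"fingers":1,"x":-0.001,"y":0,"z":-0.137,"rx":0,"ry":0,"rz":0},{"fingers":1,"x":-0.001,"y":0,"z":-0.137,"rx":0,"ry":0,"rz":0}]'
python3 - <<'E'
from h import *
s=arm.get_state();print(s['tcp_pos'],s['ee_rot'],s['contact_force'],s['moment'])
o=[]
for n in ('side','top'):
    im=arm.read_camera(n)[:,:,::-1];cv2.imwrite(f'pics/{n}8.png',im)
    o.append(im[120:220,230:330] if n=='side' else im[170:270,140:240])
cv2.imwrite('pics/both8.png',cv2.resize(np.hstack(o),None,fx=4,fy=4,interpolation=cv2.INTER_CUBIC))
E
```

```text
clock: 7.8
tcp_pos: [538.6, 174.7, 92.6]
ee_rot: [0.713, -0.701, -0.001, 0.002]
contact_force: [-0.5, -1.0, 0.3]
width: 87.6
[538.64100463 174.70840341  92.60919206] [ 7.12984856e-01 -7.01174641e-01 -7.05155971e-04  2.49411046e-03] [-0.45853183 -1.02176759  0.31520207] [-0.06664448  0.14435718 -0.03148598]
```

View pics/both8.png

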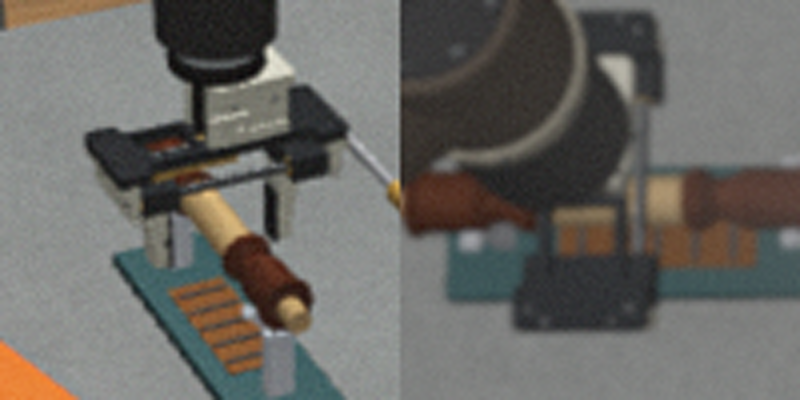

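```bash
python3 - <<'E'
from h import *
for z in(150,165,180,200): print(z,onz('top',186.6,243,z).round(1))
# visible finger inner pad tips: side projections of the expected pads
for dx in(-44,44): print(dx,np.array(proj('side',(540+dx,176,88)))-[230,120],'x4')
E
```

```text
150 [471.5 177.5 150. ]
165 [468.7 174.  165. ]
180 [465.9 170.5 180. ]
200 [462.2 165.8 200. ]
-44 [40.62973578 63.10012106] x4
44 [65.90236966 57.05666223] x4
```

The fingertips appear where predicted (left tip at crop (41,64) against (40.6,63)), straddling the middle. Closing.

```bash
python3 -m handwheel '[{"fingers":-1,"x":0,"y":0,"z":0,"rx":0,"ry":0,"rz":0},{"fingers":-1,"x":0,"y":0,"z":0,"rx":0,"ry":0,"rz":0},{"fingers":-1,"x":0,"y":0,"z":0,"rx":0,"ry":0,"rz":0},{"fingers":-1,"x":0,"y":0,"z":0,"rx":0,"ry":0,"rz":0},{"fingers":-1,"x":0,"y":0,"z":0,"rx":0,"ry":0,"rz":0},{"fingers":-1,"x":0,"y":0,"z":0,"rx":0,"ry":0,"rz":0},{"fingers":-1,"x":0,"y":0,"z":0,"rx":0,"ry":0,"rz":0},{"fingers":-1,"x":0,"y":0,"z":0,"rx":0,"ry":0,"rz":0}]'
python3 -m handwheel '[{"fingers":-1,"x":0,"y":0,"z":0,"rx":0,"ry":0,"rz":0},{"fingers":-1,"x":0,"y":0,"z":0,"rx":0,"ry":0,"rz":0},{"fingers":-1,"x":0,"y":0,"z":0,"rx":0,"ry":0,"rz":0},{"fingers":-1,"x":0,"y":0,"z":0,"rx":0,"ry":0,"rz":0}]'
```

```text
clock: 8.57
tcp_pos: [540.4, 176.0, 95.6]
ee_rot: [0.713, -0.701, -0.0, -0.0]
contact_force: [-0.2, 0.1, 0.1]
width: 40.0
clock: 8.9
tcp_pos: [540.7, 176.1, 95.7]
ee_rot: [0.713, -0.701, 0.0, -0.0]
contact_force: [1.9, 0.3, 0.4]
width: 31.1
```

```bash
python3 -m handwheel '[{"fingers":-1,"x":0,"y":0,"z":0,"rx":0,"ry":0,"rz":0},{"fingers":-1,"x":0,"y":0,"z":0,"rx":0,"ry":0,"rz":0},{"fingers":-1,"x":0,"y":0,"z":0.002,"rx":0,"ry":0,"rz":0},{"fingers":-1,"x":0,"y":0,"z":0.006,"rx":0,"ry":0,"rz":0},{"fingers":-1,"x":0,"y":0,"z":0.012,"rx":0,"ry":0,"rz":0},{"fingers":-1,"x":0,"y":0,"z":0.018,"rx":0,"ry":0,"rz":0},{"fingers":-1,"x":0,"y":0,"z":0.02,"rx":0,"ry":0,"rz":0},{"fingers":-1,"x":0,"y":0,"z":0.02,"rx":0,"ry":0,"rz":0}]'
python3 - <<'E'
from h import *
s=arm.get_state();print(s['tcp_pos'],s['ee_rot'],s['contact_force'],s['moment'],s['width'])
o=[]
for n in ('side','top'):
    im=arm.read_camera(n)[:,:,::-1];cv2.imwrite(f'pics/{n}9.png',im)
    o.append(im[120:220,230:330] if n=='side' else im[170:270,140:240])
cv2.imwrite('pics/both9.png',cv2.resize(np.hstack(o),None,fx=4,fy=4,interpolation=cv2.INTER_CUBIC))
E
```

```text
clock: 9.57
tcp_pos: [540.8, 176.3, 116.6]
ee_rot: [0.713, -0.701, 0.0, -0.001]
contact_force: [0.1, 0.6, -1.3]
width: 31.0
[540.75528426 176.26581142 116.58294807] [ 7.13324184e-01 -7.00833791e-01  1.33598463e-04 -7.67417629e-04] [ 0.13426006  0.57146016 -1.3063422 ] [-0.02382281  0.07115215 -0.02936679] 30.981776284604866
```

View pics/both9.png

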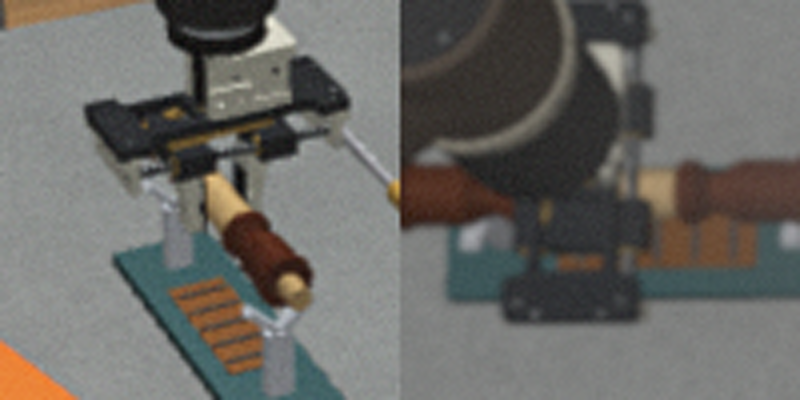

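The spindle has left both rests and is held at the pale middle. Raising it the remaining 80 mm.

```bash
python3 -m handwheel '[{"fingers":-1,"x":0,"y":0,"z":0.005,"rx":0,"ry":0,"rz":0},{"fingers":-1,"x":0,"y":0,"z":0.015,"rx":0,"ry":0,"rz":0},{"fingers":-1,"x":0,"y":0,"z":0.028,"rx":0,"ry":0,"rz":0},{"fingers":-1,"x":0,"y":0,"z":0.042,"rx":0,"ry":0,"rz":0},{"fingers":-1,"x":0,"y":0,"z":0.056,"rx":0,"ry":0,"rz":0},{"fingers":-1,"x":0,"y":0,"z":0.069,"rx":0,"ry":0,"rz":0},{"fingers":-1,"x":0,"y":0,"z":0.077,"rx":0,"ry":0,"rz":0},{"fingers":-1,"x":0,"y":0,"z":0.08,"rx":0,"ry":0,"rz":0}]'
python3 -m handwheel '[{"fingers":-1,"x":0,"y":0,"z":0,"rx":0,"ry":0,"rz":0},{"fingers":-1,"x":0,"y":0,"z":0,"rx":0,"ry":0,"rz":0},{"fingers":-1,"x":0,"y":0,"z":0,"rx":0,"ry":0,"rz":0},{"fingers":-1,"x":0,"y":0,"z":0,"rx":0,"ry":0,"rz":0},{"fingers":-1,"x":0,"y":0,"z":0,"rx":0,"ry":0,"rz":0},{"fingers":-1,"x":0,"y":0,"z":0,"rx":0,"ry":0,"rz":0}]'
python3 - <<'E'
from h import *
s=arm.get_state();print(s['tcp_pos'],s['ee_rot'],s['contact_force'],s['moment'],s['width'],abs(s['qd']).max())
o=[]
for n in ('side','top'):
    im=arm.read_camera(n)[:,:,::-1];cv2.imwrite(f'pics/{n}10.png',im)
    o.append(im[90:290,200:400] if n=='side' else im[130:330,110:310])
    hsv=cv2.cvtColor(im,cv2.COLOR_BGR2HSV);m=cv2.inRange(hsv,(10,40,110),(30,200,255))
    r=np.zeros_like(m);
    if n=='side': r[100:200,240:320]=255
    else: r[190:240,110:270]=255
    k,l,st,c=cv2.connectedComponentsWithStats(m&r)
    for i in range(1,k):
        if st[i,4]>12: print(n,st[i],c[i].round(1))
for p in((541.7,36.6,205),(541.7,36.6,105),(536.9,316,205)): print(p,proj('side',p),proj('top',p))
cv2.imwrite('pics/both10.png',cv2.resize(np.hstack(o),None,fx=2,fy=2,interpolation=cv2.INTER_CUBIC))
E
```

```text
clock: 10.33
tcp_pos: [541.1, 176.3, 197.6]
ee_rot: [0.713, -0.701, 0.0, -0.001]
contact_force: [0.1, 0.4, -1.6]
width: 31.5
clock: 10.83
tcp_pos: [540.2, 175.9, 195.1]
ee_rot: [0.713, -0.701, -0.0, 0.0]
contact_force: [0.5, 1.2, -1.6]
width: 31.6
[540.24599199 175.87294955 195.07755172] [ 7.13294440e-01 -7.00864363e-01 -6.73177456e-05  4.27345737e-04] [ 0.51113922  1.24273796 -1.61567171] [0.02510488 0.09180774 0.04689671] 31.564394203704722 0.002647374545545248
side [240 100  36  26 697] [256.8 111.7]
side [298 100  22  12 207] [310.1 104.9]
side [280 141  13  14 101] [284.8 147.4]
side [300 166   8  10  49] [303.6 170.1]
side [273 190  16   8  67] [280.2 193.4]
side [278 196  13   4  31] [285.3 197.9]
top [192 204  11  13 107] [197.3 208.8]
top [118 207  10   9  82] [122.4 210.7]
top [238 206  11   8  71] [243.4 209.1]
top [216 228   5   7  15] [217.5 230.7]
(541.7, 36.6, 205) (np.float64(301.95264263664285), np.float64(169.95865079705646)) (np.float64(243.33992589572227), np.float64(209.3049292495114))
(541.7, 36.6, 105) (np.float64(301.83059516889375), np.float64(198.2374752631116)) (np.float64(248.5845203058197), np.float64(218.94389245917554))
(536.9, 316, 205) (np.float64(264.9855979660021), np.float64(128.182536980709)) (np.float64(122.79374294810236), np.float64(210.77467445217437))
```

View pics/both10.png

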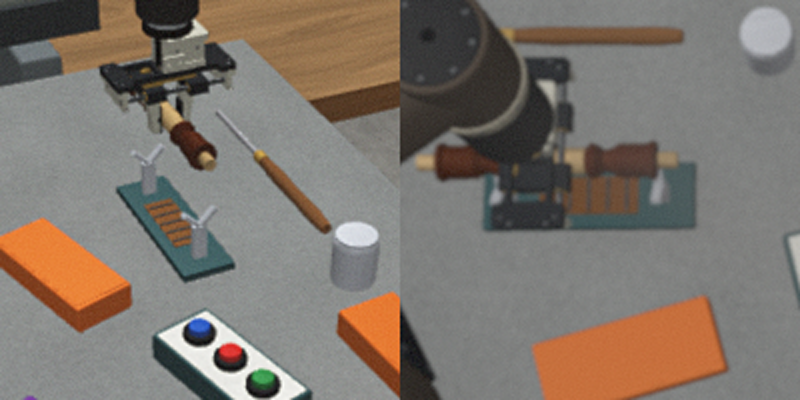

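View pics/side10.png

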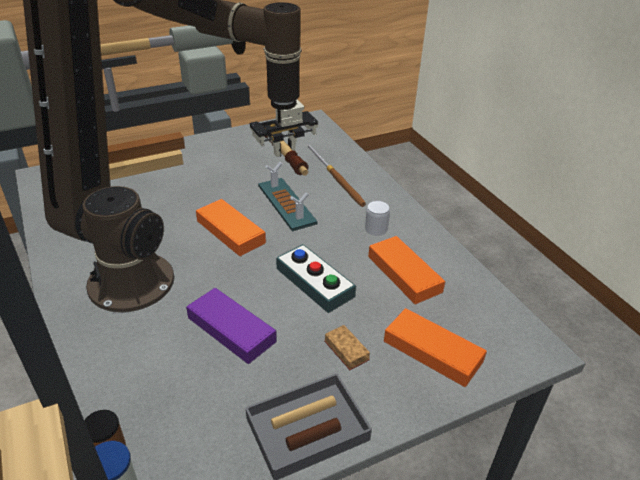

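Both tenons are where a level 100 mm lift predicts: (243.4,209.1) against (243.3,209.3), and (122.4,210.7) against (122.8,210.8). The arm is still, the buttons are up and the bystanders haven't moved. Handing in.

```bash
python3 -c "
from rig import arm
print(arm.job_done()); s=arm.get_state(); print(s['clock'],s['tcp_pos'],s['width'])"
```

```text
the job is handed in; nothing more can be done
None
the job is handed in; nothing more can be done
```

The job is handed in. I pushed the red button fully down and let it come up, then did the same with the blue one. I then gripped the spindle by its pale middle and lifted it 100 mm, and the gripper was still holding it there at about 10.9 s.

**Buttons:** Each cap's rim moved the roughly 13 px expected for 6 mm of travel, and the force went well past 5 N to a hard stop (21 N on red, 27 N on blue). Later pictures show all three buttons up. Green was never touched.

**Spindle:** Both tenons were within 0.5 px of where a level 100 mm lift puts them. The finger opening was 31.6 mm on the 32 mm cylinder, and the arm was at rest. The rests are empty; the tin, gouge and sanding block look unmoved, though I checked those only by eye.

**What disagreed:**
- My first two move calls were refused because rows need all seven keys; nothing moved.
- The two cameras differed by about 3 mm in x.
- The buttons bottomed out with the TCP reading about 4 mm higher than the nominal tip length implies.
- The force reading while holding was −1.6 N, against about −2.2 N expected for the spindle's weight.
- The side view's estimate of the spindle's centre was biased by lighting, so I used the top view.

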